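Unclip the grinder's upper burr and hold it up for inspection

ROBOT

A 6-joint arm with a two-finger parallel gripper is mounted at the origin on the work surface. World frame = base frame: x ahead of the robot, y to its left, z up, the work surface at z = 0. Lengths are in m, angles in rad, forces in N, time in s.
With the tool pointing down it reaches from about 0.275 to 0.825 m from the base axis. Payload 5.2 kg.
Tool frame: the origin (TCP) lies at the very end of the fingers, on their centre line; the grasp point (between the pads) lies 19 mm behind it; z points along the fingers, y is the line along which they close (so a half turn about z gives the same grasp; the last joint's range is limited). The gripper opens to 93 mm and grips with 3 to 60 N. Pads are 15 mm wide; open, the fingers measure 128 mm over their backs; the gripper's body (75 mm by 188 mm) begins 65 mm behind the grasp point.
Start: joints at [-1.473, 0.259, 1.535, -0, 1.348, -0.203], TCP at [0.163, -0.525, 0.219] pointing down, gripper open.
Joint ranges: [-3.14, 3.14], [-0.91, 2.08], [0.19, 2.58], [-1.22, 4.36], [0.22, 2.71], [-3.12, 3.12]. Speed limits (rad/s): [2.57, 2.57, 3.14, 3.14, 3.14, 3.14].

INTERFACE

Orientations are given as a unit quaternion [x, y, z, w].
In Python, from bench import manip, viewer gives the robot as it stands.
- The arm moves only by the shell command python3 -m inch 'ROWS'. ROWS is text: rows parted by semicolons, each of 7 numbers parted by spaces: the shift along the tool's x, y, z as a fraction of full scale, then the turn, a rotation vector about the tool's x, y, z as a fraction of full scale, then the opening, from 0 (shut) to 1 (fully open). In form: x y z rx ry rz gripper; .... A call has 1 to 8 rows; each row shifts and turns the commanded pose from where the row before left it, along the tool's axes as they then stand; what a row does not reach is not made up. Full scale, the value 1, is 40 mm for a shift and 8 degrees for a turn. A row lasts 1/8 s, in which the tool goes at most 62.5 mm and 10.7 degrees, less where a joint would pass 70% of its speed; a pose out of reach is approached as far as the arm can. A call with a number of a shift or a turn outside -1 to 1 is refused whole. A call with a gripper value outside its range is refused whole. The fingers move at their own pace and stop on an object; the grip force is fixed at half the most. Time passes only in rows, so rows that do not move let the fingers close. It gives the time, the measured TCP pose, the force, the opening and the grip force at its end, in the units of the state.
- manip.sense(): the state, without advancing time (a new reading comes with each control period).
- viewer.get_image(name): name is "side" or "top" or "wrist"; returns the picture (384x512x3 uint8, blue, green, red); there is no depth.
- viewer.camera_info(name): a dict with "fx", "fy", "cx", "cy" (pixels), "T" (4x4, takes a point from camera to world coordinates); the wrist camera has in their place "mount" (4x4, takes a point from camera to tool coordinates, whose origin is the TCP and whose axes are the flange's). Camera axes: x right, y down, z forward; pixel columns grow to the right and rows downward; lengths in m; the calibration is good to about 2 mm. A picture is of the moment at which its call begins: read the wrist's pose just before it. camera_info takes no time and is no camera call.
- manip.sign_off(): hands the job in; it is judged then, once.
The state is a dict: "t": time; "joint_pos": joint angles; "dq": joint speeds; "joint_efforts": joint torques, N m; "ee_pos": TCP position; "ee_rot": TCP orientation; "ft_force": force on the tool from outside, world axes, zero at the start; "ft_torque": the same for the moment, N m; "finger_gap": finger opening in m; "grip_force": force on a finger pad.
Only numpy, scipy, OpenCV 4.12 (cv2) and the standard library are available. Lean on these libraries where they do the work, as an engineer would, in place of code of your own. Each camera call takes 0.05 s, during which the arm holds its last target. There are 200 camera calls.

TASK

The grinder's upper burr is due for inspection: with the flat-blade screwdriver from the wooden stand, turn both slotted clip screws beside the burr carrier a quarter turn anticlockwise (seen from above), so that their clips swing clear of its flange, and stand the screwdriver back in the stand. Then draw the carrier up out of the grinder by its bar, tip it about 60 degrees so that its toothed underside is turned towards the far side of the counter, away from the arm, and finish still holding it there, still and a hand's breadth above the grinder. Touch the screws only with the screwdriver, and leave the other things where they stand.

Things in the scene. Friction and masses are not known exactly. Their poses are not given: they have to be found in the camera images.
- driver_handle (a point): Flat-blade screwdriver, upright, handle up, in one of the stand's three holes (which one varies); the point is its handle's centre. Handle: dark wooden bar 26 mm (its x) by 20 (y) by 70 (z, up), brass ferrule below; it rests on the stand's top, 70 mm up. The 11 mm wide blade lies along x: gripped across y, the blade is square to the closing line. 90 g.
- driver_tip (a point): Centre of the tip of the screwdriver's blade, 90 mm below its handle's centre, hidden in the hole at first; same axes as the handle. Blade 11 mm wide along x, 2.4 mm thick along y (1.6 mm in the last 2 mm), on a steel shaft 9 mm thick that shows 55 mm below the handle.
- stand: Fixed wooden tool stand, 160 (x) by 62 (y) by 70 mm (z); origin at the centre of its underside. Three round holes from its top, 19 mm wide and 62 mm deep, at x = -50, 0 and +50 mm, y = 0. It holds the screwdriver, a bristle brush and a cork-handled tool, one in each hole.
- grinder: Fixed coffee grinder, hopper taken off, 200 mm high, 130 mm wide; origin on the counter under the burr axis; nose, spout and dosing cup lie towards its -x, up to 160 mm from the axis. On top a round aluminium collar (top at 200 mm, 126 mm across) with a bore 58 mm wide for the burr. The clip screws stand on the collar 50 mm from the axis, at +y (left) and -y (right).
- screw_left_slot (a point): Centre of the top of the slotted head of the clip screw on the grinder's +y side, 219.5 mm above the counter. Its x axis runs along slot and clip, outwards along the clip, and turns with the screw; z is up. Head 23 mm across; slot 4.4 mm wide, 6 mm deep, open at both ends. The clip under it is a steel finger 7 mm wide, 18 mm long from the axis, locked 1.5 mm above the carrier's flange.
- screw_right_slot (a point): The same point, with the same axes, of the like clip screw on the grinder's -y side.
- screw_left (a joint): Angle of the left clip screw in rad: 0 = clip points straight at the burr axis (locked); grows anticlockwise seen from above to a stop at 1.57 (clip clear of the flange from about 1.0). It starts between 0 and 0.3 and stays where it is left; light friction, about 0.025 Nm.
- screw_right (a joint): Angle of the right clip screw, same meaning.
- carrier_bar (a point): Centre of the black bar on top of the upper burr carrier (loose, 180 to 340 g), by which it is lifted; 233 mm above the counter when seated. Bar 11 mm thick (x), 46 long (y, roughly in line with the screws), 16 high (z), on two legs 20 mm above a black flange 72 mm across, 5 mm thick, which rests on the collar. z is up when seated.
- carrier_face (a point): Centre of the carrier's toothed steel cutting face, its underside, 55 mm below the bar's centre; it looks along the carrier's -z. The steel burr is 55 mm across and reaches 22 mm down from the flange into the bore.
- far_side (a point): A fixed point in the air over the far side of the counter, straight ahead of the arm, 810 mm from its base and 250 mm above the counter: the side towards which the toothed face is to be shown.
- brush: Bystander: round bristle brush in the stand, bristles up; origin at its lower end.
- needles: Bystander: cork-handled tool in the stand; origin at its lower end.
- hopper: Bystander: clear bean hopper with black lid, 125 mm across, 138 mm high; origin at the centre of its underside.
- dosing_cup: Bystander: steel cup 54 mm across, 62 mm high, under the grinder's spout; origin at its underside.
- mug: Bystander: white dotted mug with ball handle, 85 mm high; origin at its underside.
- takeaway_cup: Bystander: black cup with tan lid, 111 mm high; origin at its underside.
- bean_jar: Bystander: square glass bean jar with steel lid, 138 mm high; origin at its underside.
Not all that is in view belongs to the job. Leave any blue look-alike of the part that bears carrier_bar alone.

How it is judged:
By the outcome, as a careful person would: the job done as asked, in the order asked, and still so for the second after the job is handed in, while the arm keeps its last pose, push and grip.
It also fails if it takes over 72 s, if anything falls off the work surface, if the arm or the gripper's body presses on something with over 40 N, if the wrist force passes 120 N, or if a joint passes its speed limit or range.

## Working session

There is one attempt and no reset: what is moved stays moved. The work goes in short steps, Python scripts to look and compute and a shell command to move; the robot and the scene stay as the last step left them, time stands still between calls to the robot, and variables do not carry over. Pictures are saved under pics/ and viewed, at most 10 in all, crops included, and the job is handed in when it is done.

```bash
mkdir -p pics; python3 - <<'E'
from bench import manip, viewer
import cv2,numpy as np
s=manip.sense();print(s)
for n in("side","top"):
    im=viewer.get_image(n);cv2.imwrite(f"pics/{n}0.png",cv2.resize(im,(800,600),interpolation=cv2.INTER_CUBIC));cv2.imwrite(f"{n}0_raw.png",im)
for n in("side","top","wrist"):print(viewer.camera_info(n))
E
```

```text
{'t': 0.0, 'joint_pos': array([-1.47280796e+00,  2.59312237e-01,  1.53608357e+00, -2.88922425e-05,
        1.34797516e+00, -2.02782333e-01]), 'dq': array([-0.00132913, -0.00064372,  0.0013539 , -0.00044157, -0.0005029 ,
        0.00165765]), 'joint_efforts': array([-1.62456683e-03, -4.37308574e+01, -2.84003234e+01,  7.17537920e-02,
        4.12714225e-02, -1.25882502e-04]), 'ee_pos': array([ 0.16290841, -0.52475122,  0.21783406]), 'ee_rot': array([ 9.88712548e-01,  1.49822253e-01,  3.25009726e-05, -8.88673489e-04]), 'ft_force': array([-0.56981334, -1.10012049,  1.18792374]), 'ft_torque': array([ 0.00655118,  0.03384443, -0.03252753]), 'grip_force': 0.0, 'finger_gap': 0.09315583613664417}
{'fx': 432.9386927541874, 'fy': 432.9386927541874, 'cx': 249.68660235628673, 'cy': 192.10423865776195, 'T': array([[ 0.99399849, -0.07646472,  0.07823132,  0.5098147 ],
       [-0.10935225, -0.71422392,  0.69132213, -0.84437036],
       [ 0.00301292, -0.69572792, -0.71829909,  1.12409069],
       [ 0.        ,  0.        ,  0.        ,  1.        ]])}
{'fx': 439.83569837976177, 'fy': 439.83569837976177, 'cx': 259.98959259634177, 'cy': 183.00110990621644, 'T': array([[-0.00477313, -0.98601052,  0.16661471,  0.42142794],
       [-0.99985529,  0.0074264 ,  0.01530517,  0.068407  ],
       [-0.0163284 , -0.16651755, -0.98590329,  1.34020241],
       [ 0.        ,  0.        ,  0.        ,  1.        ]])}
{'fx': 279.38608871558984, 'fy': 279.38608871558984, 'cx': 250.5690449037682, 'cy': 193.52629617512488, 'mount': array([[ 1.24474406e-03, -9.55030513e-01, -2.96504924e-01,
         8.27010305e-02],
       [ 9.99998988e-01,  1.39304053e-03, -2.88876847e-04,
         9.85254992e-04],
       [ 6.88929578e-04, -2.96504264e-01,  9.55031281e-01,
        -1.66530285e-01],
       [ 0.00000000e+00,  0.00000000e+00,  0.00000000e+00,
         1.00000000e+00]])}
```

View pics/side0.png

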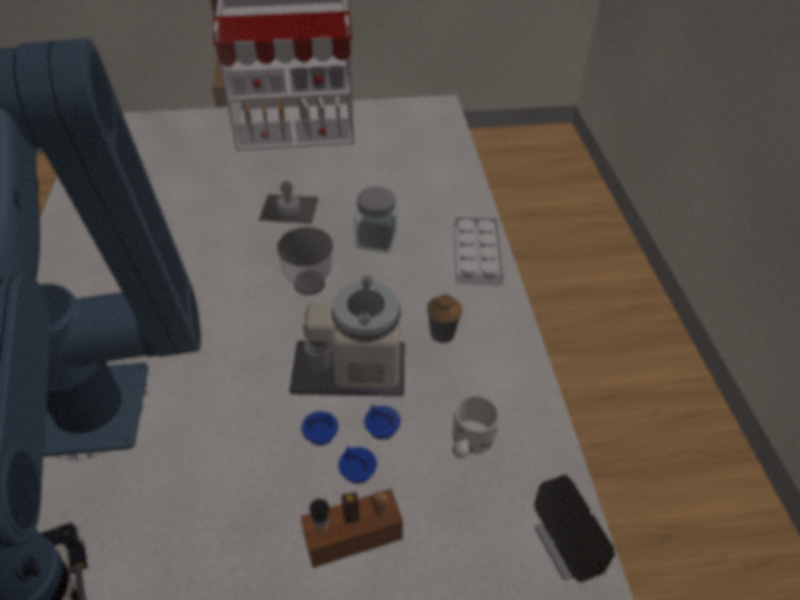

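View pics/top0.png

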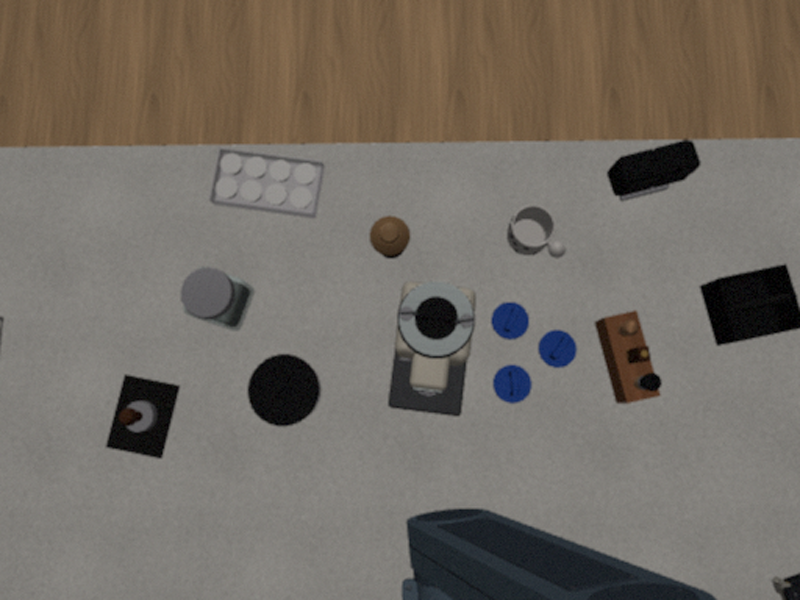

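```bash
cat > h.py <<'E'
from bench import manip, viewer
import cv2,numpy as np
from scipy.spatial.transform import Rotation as R
def avg(n,k=4): return np.mean([viewer.get_image(n).astype(float) for _ in range(k)],0).astype(np.uint8)
def crop(im,cx,cy,w,h,s):
    x0,y0=int(cx-w/2),int(cy-h/2)
    c=cv2.resize(im[y0:y0+h,x0:x0+w],None,fx=s,fy=s,interpolation=cv2.INTER_CUBIC)
    for i in range(0,w,10):
        cv2.line(c,(i*s,0),(i*s,4),(0,255,255),1)
        if i%20==0: cv2.putText(c,str(x0+i),(i*s,14),0,.35,(0,255,255),1)
    for i in range(10,h,10):
        cv2.line(c,(0,i*s),(4,i*s),(0,255,255),1)
        if i%20==0: cv2.putText(c,str(y0+i),(4,i*s+4),0,.35,(0,255,255),1)
    return c
def wristT(s=None):
    s=s or manip.sense();T=np.eye(4);T[:3,:3]=R.from_quat(s['ee_rot']).as_matrix();T[:3,3]=s['ee_pos'];return T
def camT(n,s=None):
    c=viewer.camera_info(n);return c,(wristT(s)@c['mount'] if n=='wrist' else c['T'])
def ray(n,u,v,s=None):
    c,T=camT(n,s);d=T[:3,:3]@np.array([(u-c['cx'])/c['fx'],(v-c['cy'])/c['fy'],1]);return T[:3,3],d
def atz(n,u,v,z,s=None):
    o,d=ray(n,u,v,s);return o+d*(z-o[2])/d[2]
def proj(n,p,s=None):
    c,T=camT(n,s);q=T[:3,:3].T@(np.asarray(p)-T[:3,3]);return np.array([c['fx']*q[0]/q[2]+c['cx'],c['fy']*q[1]/q[2]+c['cy']])
E
python3 - <<'E'
from h import *
t=avg("top");s=avg("side")
m=np.vstack([np.hstack([crop(t,405,228,66,50,6),crop(t,279,204,66,50,6)]),np.hstack([crop(s,225,336,66,50,6),crop(s,234,203,66,50,6)])])
print(m.shape);cv2.imwrite("pics/m1.png",m)
E
```

```text
(600, 792, 3)
```

View pics/m1.png

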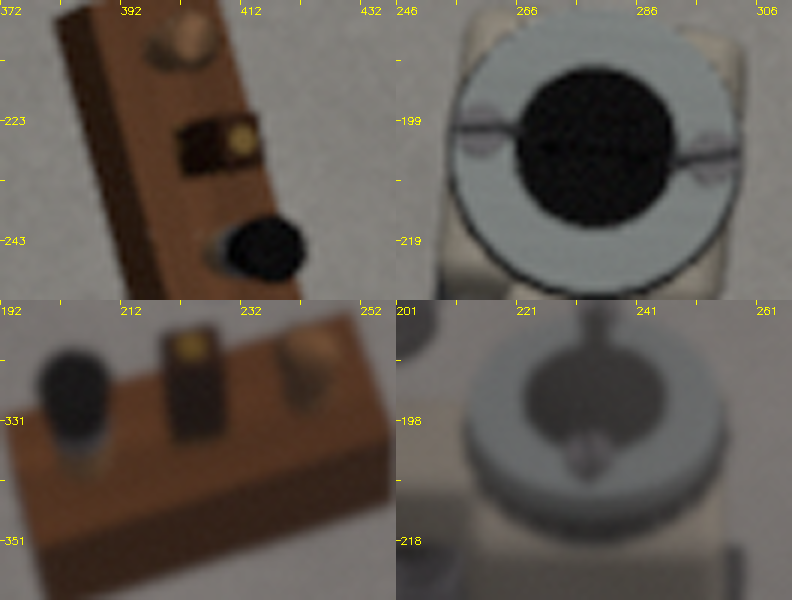

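```bash
python3 - <<'E'
from h import *
np.set_printoptions(precision=4,suppress=True)
P=lambda *a:print(a,atz(*a))
P("top",412.2,226.3,.140);P("side",223.8,318.8,.140)
P("top",404,229.5,.07)  # handle bottom
P("side",224.7,334,.07)
# stand corners top
for u,v in[(386.5,203),(404,253),(408,203),(421,250)]:P("top",u,v,.07)
P("top",279.2,204,.2);P("top",260,200.7,.2195);P("top",298.2,205.3,.2195)
P("side",232.7,201.2+0,.2195)
for a in[(255.3,200.2),(265.5,200.2),(293.5,206),(303,204.5)]:P("top",*a,.2195)
E
```

```text
('top', 412.2, 226.3, 0.14) [ 0.5023 -0.3245  0.14  ]
('side', 223.8, 318.8, 0.14) [ 0.506  -0.3226  0.14  ]
('top', 404, 229.5, 0.07) [ 0.498  -0.3235  0.07  ]
('side', 224.7, 334, 0.07) [ 0.5051 -0.3281  0.07  ]
('top', 386.5, 203, 0.07) [ 0.5747 -0.2777  0.07  ]
('top', 404, 253, 0.07) [ 0.4316 -0.3196  0.07  ]
('top', 408, 203, 0.07) [ 0.5742 -0.3395  0.07  ]
('top', 421, 250, 0.07) [ 0.4397 -0.3681  0.07  ]
('top', 279.2, 204, 0.2) [0.5582 0.0363 0.2   ]
('top', 260, 200.7, 0.2195) [0.5647 0.086  0.2195]
('top', 298.2, 205.3, 0.2195) [ 0.5522 -0.0117  0.2195]
('side', 232.7, 201.2, 0.2195) [ 0.5562 -0.0045  0.2195]
('top', 255.3, 200.2, 0.2195) [0.5661 0.0981 0.2195]
('top', 265.5, 200.2, 0.2195) [0.5659 0.0719 0.2195]
('top', 293.5, 206, 0.2195) [0.5505 0.0003 0.2195]
('top', 303, 204.5, 0.2195) [ 0.5542 -0.024   0.2195]
```

```bash
python3 -m inch '1 -.25 -.2 0 0 0 1;1 -.25 -.2 0 0 0 1;1 -.25 -.2 0 0 0 1;1 -.25 0 0 0 0 1;1 -.25 0 0 0 0 1;1 -.25 0 0 0 0 1;1 -.25 0 0 0 0 1;1 -.25 0 0 0 0 1'
python3 -m inch '.8 -.15 0 0 0 0 1;.8 -.15 0 0 0 .57 1;0 0 0 0 0 0 1;0 0 0 0 0 0 1'
python3 - <<'E'
from h import *
np.set_printoptions(precision=4,suppress=True)
s=manip.sense();print(s['t'],s['ee_pos'],R.from_quat(s['ee_rot']).as_matrix(),s['ft_force'],s['joint_pos'])
im=avg('wrist',2);cv2.imwrite('pics/w1.png',cv2.resize(im,(768,576),interpolation=cv2.INTER_CUBIC))
# brush top triangulation
o1,d1=ray('top',416.2,244.3);o2,d2=ray('side',204.5,325)
A=np.c_[d1,-d2];t=np.linalg.lstsq(A,o2-o1,rcond=None)[0];print(o1+d1*t[0],o2+d2*t[1])
E
```

```text
t: 1.5
ee_pos: [0.446, -0.3533, 0.2428]
ee_rot: [0.989, 0.15, 0.0, 0.0]
ft_force: [-0.4, -0.4, 0.9]
finger_gap: 0.0928
grip_force: 0.0
t: 2.0
ee_pos: [0.502, -0.3238, 0.2425]
ee_rot: [0.994, 0.111, -0.0, -0.0]
ft_force: [0.6, -0.6, 0.2]
finger_gap: 0.093
grip_force: 0.0
2.0 [ 0.502  -0.3238  0.2425] [[ 0.9754  0.2207 -0.0008]
 [ 0.2207 -0.9754 -0.    ]
 [-0.0007 -0.0001 -1.    ]] [ 0.6222 -0.5644  0.1837] [-0.759   0.3308  1.377  -0.0005  1.4343  0.5894]
[ 0.454  -0.333   0.1375] [ 0.458  -0.3327  0.1375]
```

View pics/w1.png

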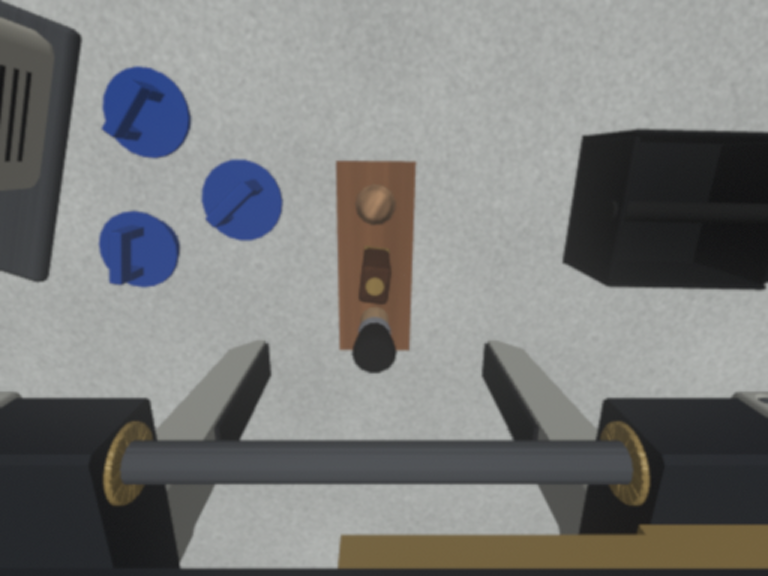

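```bash
python3 - <<'E'
from h import *
np.set_printoptions(precision=4,suppress=True)
im=avg('wrist',4);cv2.imwrite('pics/w2.png',crop(im,250,184,50,50,12))
print(atz('wrist',250,190.7,.14),proj('wrist',[.503,-.324,.14]))
for p in[(.07),(.14)]:
  print(p,proj('wrist',[.503,-.324,p]))
E
```

```text
[ 0.5041 -0.3241  0.14  ] [249.6698 191.6547]
0.07 [249.8712 175.3631]
0.14 [249.6698 191.6547]
```

View pics/w2.png

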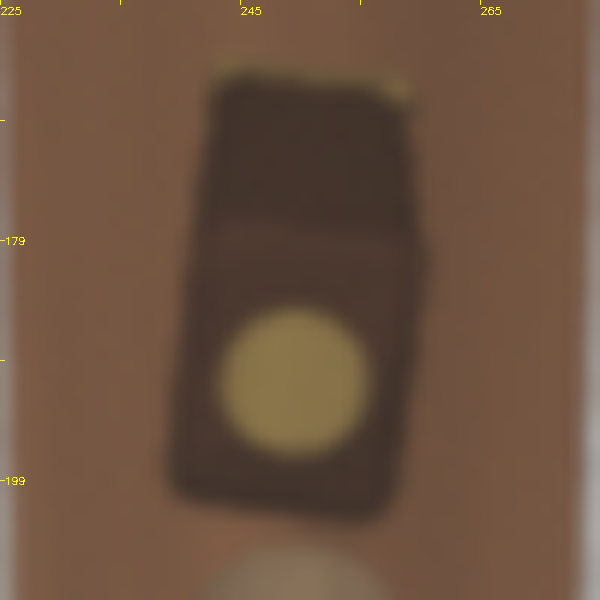

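```bash
python3 -m inch '.04 0 .9 0 0 .75 1;0 0 .9 0 0 0 1;0 0 .9 0 0 0 .6;0 0 .9 0 0 0 .45;0 0 .08 0 0 0 .4;0 0 0 0 0 0 .3;0 0 0 0 0 0 .0;0 0 0 0 0 0 0'
python3 -m inch '0 0 0 0 0 0 0;0 0 0 0 0 0 0;0 0 0 0 0 0 0;0 0 0 0 0 0 0'
```

```text
t: 3.3
ee_pos: [0.5047, -0.3239, 0.097]
ee_rot: [0.998, 0.058, 0.001, 0.001]
ft_force: [0.6, 1.2, -0.3]
finger_gap: 0.0374
grip_force: 0.0
t: 3.8
ee_pos: [0.5042, -0.3234, 0.0959]
ee_rot: [0.998, 0.058, 0.0, 0.0]
ft_force: [-0.9, 0.9, 4.0]
finger_gap: 0.0196
grip_force: 30.0
```

```bash
python3 -m inch '0 0 -.5 0 0 0 0;0 0 -1 0 0 0 0;0 0 -1 0 0 0 0;0 0 -1 0 0 0 0;.3 -.93 -1 0 0 0 0;.3 -.93 -1 0 0 0 0;.3 -.93 -1 0 0 0 0;.3 -.93 -.2 0 0 0 0'
python3 -m inch '.3 -.93 0 0 0 -1 0;.3 -.93 0 0 0 -1 0;0 0 0 0 0 -1 0;0 0 0 0 0 -1 0;0 0 0 0 0 -1 0;0 0 0 0 0 -1 0;0 0 0 0 0 -1 0;0 0 0 0 0 -1 0'
python3 -m inch '0 0 0 0 0 -1 0;0 0 0 0 0 -1 0;0 0 0 0 0 -.4 0;0 0 0 0 0 0 0;0 0 0 0 0 0 0'
python3 - <<'E'
from h import *
np.set_printoptions(precision=4,suppress=True)
s=manip.sense();print(s['ee_pos'],R.from_quat(s['ee_rot']).as_matrix())
im=avg('wrist',4);cv2.imwrite('w3raw.png',im);cv2.imwrite('pics/w3.png',cv2.resize(im,(768,576),interpolation=cv2.INTER_CUBIC))
E
```

```text
t: 4.8
ee_pos: [0.5354, -0.1692, 0.3664]
ee_rot: [0.998, 0.058, 0.002, 0.001]
ft_force: [0.5, -0.9, -0.3]
finger_gap: 0.02
grip_force: 30.0
t: 5.8
ee_pos: [0.5441, -0.0926, 0.3628]
ee_rot: [0.814, 0.58, -0.0, -0.0]
ft_force: [0.2, -0.5, -1.0]
finger_gap: 0.0199
grip_force: 30.0
t: 6.42
ee_pos: [0.5441, -0.0926, 0.3632]
ee_rot: [0.708, 0.706, -0.0, -0.0]
ft_force: [1.4, -0.5, -0.5]
finger_gap: 0.0199
grip_force: 30.0
[ 0.5441 -0.0926  0.3632] [[ 0.0034  1.     -0.0005]
 [ 1.     -0.0034  0.0002]
 [ 0.0002 -0.0005 -1.    ]]
```

View pics/w3.png

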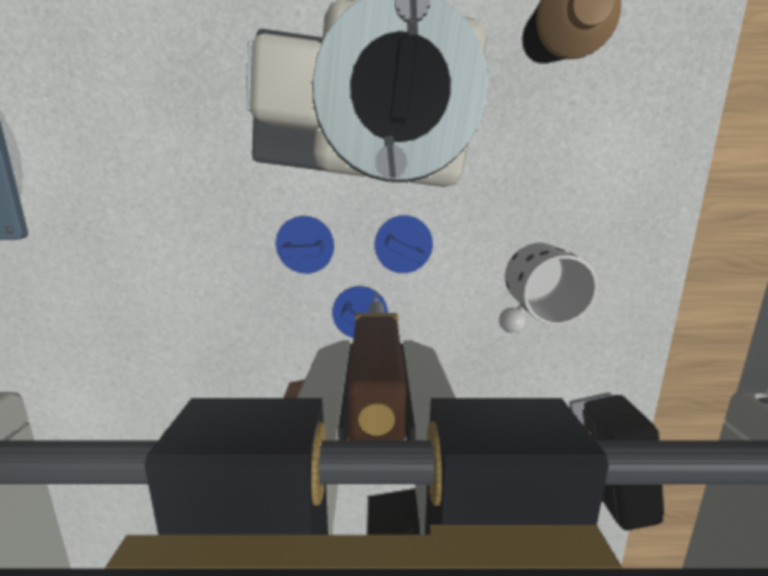

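```bash
python3 - <<'E'
from h import *
im=cv2.imread('w3raw.png')
a=crop(im,262,102,32,46,12);b=crop(im,272,23,32,46,12)
print(a.shape);cv2.imwrite('pics/m2.png',np.hstack([a,b]))
E
```

```text
(552, 384, 3)
```

View pics/m2.png

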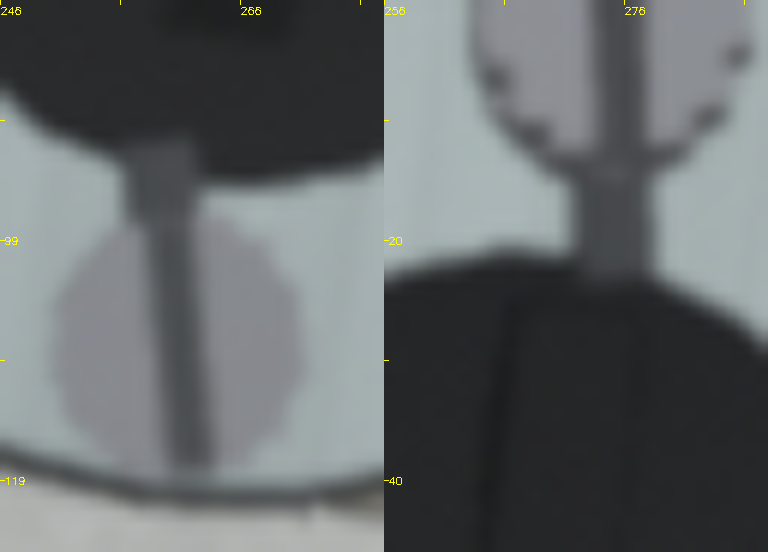

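```bash
python3 - <<'E'
from h import *
np.set_printoptions(precision=4,suppress=True)
s=manip.sense();T=wristT(s)
for z in(.0,.0255,.07,.081):print(z,proj('wrist',(T@[0,0,z,1])[:3],s)*1.5)
print(proj('wrist',(T@[0,0,-.0355+.0,1])[:3],s)*1.5,'grip top')
print(atz('wrist',261.0,107.8,.2195,s),atz('wrist',275.2,2.5,.2195,s),atz('wrist',276.,13,.2195,s))
im=cv2.imread('w3raw.png');c=im[185:230,232:270]
cv2.imwrite('pics/tip.png',cv2.resize(c,None,fx=12,fy=12,interpolation=cv2.INTER_CUBIC))
E
```

```text
0.0 [375.5755 356.5877]
0.0255 [375.6266 333.5907]
0.07 [375.692  304.1855]
0.081 [375.7049 298.3951]
[375.4766 401.0905] grip top
[ 0.5554 -0.0115  0.2195] [0.5681 0.0851 0.2195] [0.5691 0.0764 0.2195]
```

View pics/tip.png

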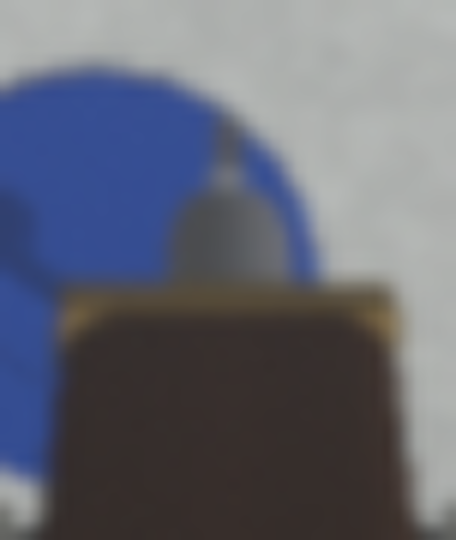

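```bash
python3 -m inch '.7 .1 0 0 0 0 0;.7 .1 0 0 0 0 0;.63 .07 .5 0 0 0 0;0 0 .6 0 0 -.73 0;0 0 0.33 0 0 0 0;0 0 0 0 0 0 0;0 0 0 0 0 0 0'
python3 - <<'E'
from h import *
np.set_printoptions(precision=4,suppress=True)
s=manip.sense();T=wristT(s);print(s['ee_pos'],np.degrees(np.arctan2(T[1,0],T[0,0])))
im=avg('wrist',4);cv2.imwrite('w4raw.png',im)
p=proj('wrist',(T@[0,0,.081,1])[:3],s);print(p)
cv2.imwrite('pics/w4.png',crop(im,p[0],p[1]-5,60,60,10))
E
```

```text
t: 7.5
ee_pos: [0.5556, -0.0119, 0.3072]
ee_rot: [0.672, 0.741, 0.0, 0.001]
ft_force: [-0.0, -0.1, -1.0]
finger_gap: 0.0198
grip_force: 30.0
[ 0.5556 -0.0119  0.3072] 95.61591391409667
[250.5623 198.937 ]
```

View pics/w4.png

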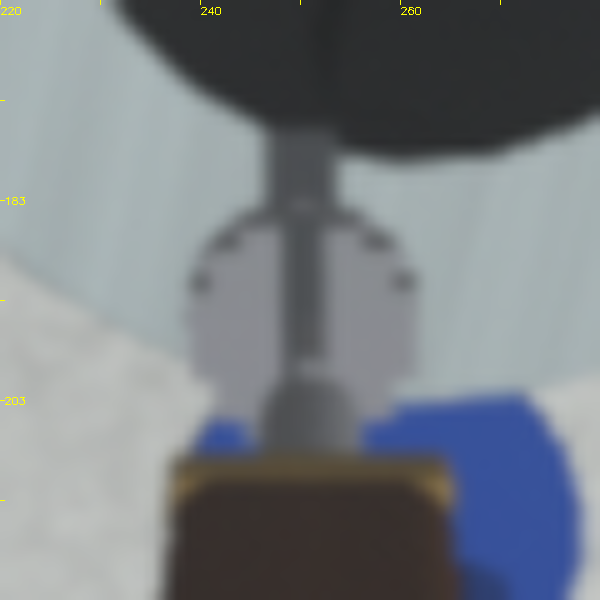

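```bash
python3 -m inch '0 0 .1 0 0 0 0;0 0 .1 0 0 0 0;0 0 .07 0 0 0 0;0 0 0 0 0 0 0;0 0 0 0 0 0 0'
```

```text
t: 8.32
ee_pos: [0.5552, -0.0114, 0.2955]
ee_rot: [0.671, 0.741, 0.0, 0.0]
ft_force: [-0.2, -0.1, -0.6]
finger_gap: 0.0198
grip_force: 30.0
```

```bash
python3 -m inch '0 0 0 0 0 -.8 0;0 0 0 0 0 -.8 0;0 0 0 0 0 -.8 0;0 0 0 0 0 -.8 0;0 0 0 0 0 -.8 0;0 0 0 0 0 -.8 0;0 0 0 0 0 -.8 0;0 0 0 0 0 -.8 0'
python3 -m inch '0 0 0 0 0 -.8 0;0 0 0 0 0 -.8 0;0 0 0 0 0 -.8 0;0 0 0 0 0 -.8 0;0 0 0 0 0 -.8 0;0 0 0 0 0 0 0;0 0 0 0 0 0 0'
python3 - <<'E'
from h import *
s=manip.sense();T=wristT(s);print(s['ft_torque'],np.degrees(np.arctan2(T[1,0],T[0,0])),s['joint_pos'])
E
```

```text
t: 9.32
ee_pos: [0.5556, -0.0112, 0.2957]
ee_rot: [0.283, 0.959, 0.0, 0.0]
ft_force: [0.6, 0.3, -1.0]
finger_gap: 0.0197
grip_force: 30.0
t: 10.2
ee_pos: [0.5556, -0.0109, 0.2957]
ee_rot: [0.01, 1.0, 0.0, 0.001]
ft_force: [1.9, 2.3, -1.2]
finger_gap: 0.0198
grip_force: 30.0
[ 0.7290678  -0.71689738 -0.02985062] 178.8081964465997 [-2.21081532e-01  2.29239112e-01  1.38724274e+00  1.13027316e-03
  1.52414582e+00 -1.77112966e+00]
```

```bash
python3 -m inch '0 0 -.3 0 0 0 0;0 0 -.5 0 0 1 0;0 0 -.4 0 0 1 0;0 0 0 0 0 1 0;0 0 0 0 0 1 0;0 0 0 0 0 1 0;0 0 0 0 0 1 0;0 0 0 0 0 1 0'
python3 -m inch '0 0 0 0 0 1 0;0 0 0 0 0 1 0;0 0 0 0 0 1 0;0 0 0 0 0 .7 0;0 0 0 0 0 0 0;0 0 0 0 0 0 0'
python3 - <<'E'
from h import *
np.set_printoptions(precision=4,suppress=True)
s=manip.sense();T=wristT(s);print(s['ee_pos'],T[:3,:3],np.degrees(np.arctan2(T[1,0],T[0,0])))
im=avg('wrist',4);cv2.imwrite('w5raw.png',im)
for p in([.5554,-.0115,.2195],[.5681,.0851,.2195],(T@[0,0,.081,1])[:3]):print(proj('wrist',p,s))
E
```

```text
t: 11.2
ee_pos: [0.5549, -0.0122, 0.3444]
ee_rot: [0.48, 0.877, -0.001, 0.0]
ft_force: [-1.6, 0.5, -1.6]
finger_gap: 0.0197
grip_force: 30.0
t: 11.95
ee_pos: [0.5551, -0.0117, 0.3439]
ee_rot: [0.686, 0.728, -0.0, 0.0]
ft_force: [0.3, 0.6, -1.2]
finger_gap: 0.0195
grip_force: 30.0
[ 0.5551 -0.0117  0.3439] [[-0.0591  0.9983  0.0001]
 [ 0.9983  0.0591 -0.0007]
 [-0.0007  0.0001 -1.    ]] 93.38882479932613
[250.8428 186.0552]
[269.7632  92.0229]
[250.5259 198.9329]
```

```bash
python3 -m inch '.8 .15 0 0 0 0 0;.8 .15 0 0 0 0 0;.8 .157 0 0 0 0 0;0 0 .5 0 0 0 0;0 0 .42 0 0 0 0;0 0 0 0 0 0 0;0 0 0 0 0 0 0'
python3 - <<'E'
from h import *
np.set_printoptions(precision=4,suppress=True)
s=manip.sense();T=wristT(s);print(s['ee_pos'],np.degrees(np.arctan2(T[1,0],T[0,0])))
im=avg('wrist',4);cv2.imwrite('w6raw.png',im)
p=proj('wrist',(T@[0,0,.081,1])[:3],s);print(p)
w5=cv2.imread('w5raw.png')
cv2.imwrite('pics/m3.png',np.hstack([crop(im,p[0],p[1]-5,40,60,10),crop(w5,250,186,38,60,10)]))
E
```

```text
t: 13.02
ee_pos: [0.5682, 0.0854, 0.3074]
ee_rot: [0.686, 0.727, 0.0, 0.0]
ft_force: [-0.1, -0.1, -1.4]
finger_gap: 0.0199
grip_force: 30.0
[0.5682 0.0854 0.3074] 93.31479325724608
[250.5245 198.9334]
```

View pics/m3.png

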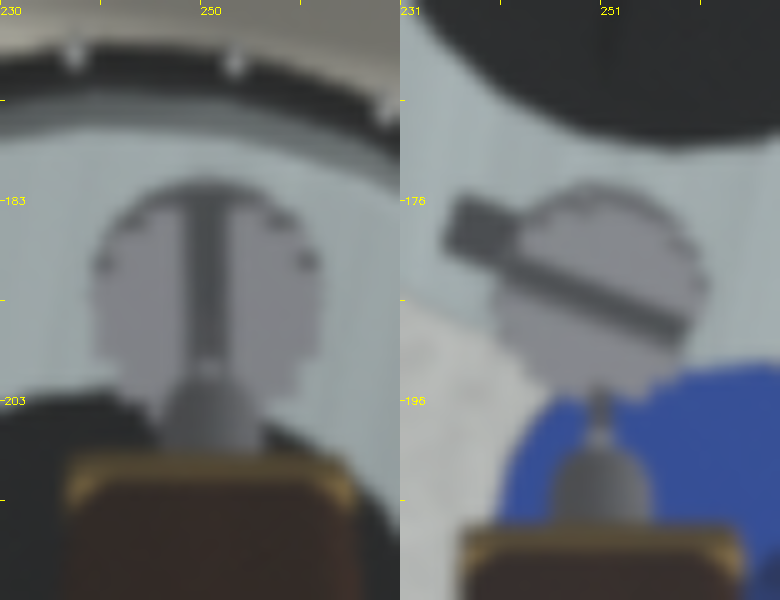

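```bash
python3 -m inch '0 0 .1 0 0 0 0;0 0 .1 0 0 0 0;0 0 .09 0 0 0 0;0 0 0 0 0 0 0;0 0 0 0 0 0 0'
python3 -m inch '0 0 0 0 0 -.8 0;0 0 0 0 0 -.8 0;0 0 0 0 0 -.8 0;0 0 0 0 0 -.8 0;0 0 0 0 0 -.8 0;0 0 0 0 0 -.8 0;0 0 0 0 0 -.8 0;0 0 0 0 0 -.8 0'
python3 -m inch '0 0 0 0 0 -.8 0;0 0 0 0 0 -.8 0;0 0 0 0 0 -.8 0;0 0 0 0 0 -.8 0;0 0 0 0 0 -.8 0;0 0 0 0 0 -.8 0;0 0 0 0 0 0 0;0 0 0 0 0 0 0'
python3 - <<'E'
from h import *
s=manip.sense();T=wristT(s);print(s['ft_torque'],np.degrees(np.arctan2(T[1,0],T[0,0])))
E
```

```text
t: 13.85
ee_pos: [0.5678, 0.0855, 0.295]
ee_rot: [0.686, 0.727, -0.0, -0.0]
ft_force: [0.6, 0.4, -1.1]
finger_gap: 0.0198
grip_force: 30.0
t: 14.85
ee_pos: [0.5692, 0.0862, 0.2953]
ee_rot: [0.303, 0.953, 0.001, 0.001]
ft_force: [2.3, 2.3, -2.9]
finger_gap: 0.0198
grip_force: 30.0
t: 15.85
ee_pos: [0.5695, 0.0874, 0.2953]
ee_rot: [-0.026, 1.0, 0.002, 0.002]
ft_force: [3.8, 4.4, -2.6]
finger_gap: 0.0199
grip_force: 30.0
[ 1.37614663 -1.25433267 -0.11573026] -177.03649563133015
```

```bash
python3 -m inch '0 0 0 0 0 -.5 0;0 0 0 0 0 0 0;0 0 0 0 0 0 0'
python3 - <<'E'
from h import *
s=manip.sense();T=wristT(s);print(s['ft_torque'],np.degrees(np.arctan2(T[1,0],T[0,0])))
E
python3 -m inch '0 0 -.3 0 0 .4 0;0 0 -.5 0 0 1 0;0 0 -.4 0 0 1 0;0 0 0 0 0 0 0;0 0 0 0 0 0 0'
python3 - <<'E'
from h import *
s=manip.sense();T=wristT(s);print(s['ee_pos'],np.degrees(np.arctan2(T[1,0],T[0,0])))
im=avg('wrist',4);cv2.imwrite('w7raw.png',im)
# segment slots/clips: low-saturation grey, print dark-line orientation around each screw head
for nm,p in(('L',[.5681,.0851,.2195]),('R',[.5554,-.0115,.2195])):
    u=proj('wrist',p,s);print(nm,u)
    g=cv2.cvtColor(im,cv2.COLOR_BGR2GRAY)
    if not(0<u[0]<512 and 0<u[1]<384):continue
    for a in range(0,180,10):   # mean gray on line through head at world yaw a
        v=[]
        for r in np.linspace(-.009,.009,19):
            q=proj('wrist',np.array(p)+r*np.array([np.cos(np.radians(a)),np.sin(np.radians(a)),0]),s)
            v.append(cv2.getRectSubPix(g,(1,1),tuple(map(float,q)))[0,0])
        print(a,np.mean(v).round(),end='; ')
    print()
E
```

```text
t: 16.23
ee_pos: [0.5693, 0.0875, 0.2953]
ee_rot: [-0.061, 0.998, 0.002, 0.002]
ft_force: [4.2, 5.6, -2.5]
finger_gap: 0.0198
grip_force: 30.0
[ 1.42435865 -1.20722738 -0.00364401] -173.03551663738097
t: 16.85
ee_pos: [0.5676, 0.0855, 0.3424]
ee_rot: [0.106, 0.994, -0.0, -0.0]
ft_force: [0.1, -0.9, -0.0]
finger_gap: 0.0195
grip_force: 30.0
[0.56762478 0.08553965 0.34235273] 167.8696843023535
L [250.9407193  187.91182454]
0 130.0; 10 124.0; 20 125.0; 30 127.0; 40 129.0; 50 134.0; 60 136.0; 70 138.0; 80 138.0; 90 138.0; 100 137.0; 110 136.0; 120 133.0; 130 128.0; 140 126.0; 150 127.0; 160 131.0; 170 136.0; 
R [161.4815477  194.79493524]
0 108.0; 10 119.0; 20 124.0; 30 128.0; 40 129.0; 50 131.0; 60 131.0; 70 131.0; 80 131.0; 90 130.0; 100 129.0; 110 127.0; 120 125.0; 130 120.0; 140 112.0; 150 99.0; 160 94.0; 170 97.0;
```

```bash
python3 -m inch '-.1 -.8 0 0 0 0 0;-.1 -.8 0 0 0 0 0;0 -.83 0 0 0 0 0;0 0 0 0 0 .73 0;0 0 0 0 0 0 0;0 0 0 0 0 0 0'
cat > ang.py <<'E'
from h import *
np.set_printoptions(precision=4,suppress=True)
def ang(nm,p,im,s):
    g=cv2.cvtColor(im,cv2.COLOR_BGR2GRAY);A=np.radians(np.arange(0,180,4));best=[]
    for dx in np.arange(-.003,.0031,.001):
      for dy in np.arange(-.003,.0031,.001):
        for a in A:
          v=[cv2.getRectSubPix(g,(1,1),tuple(map(float,proj('wrist',[p[0]+dx+r*np.cos(a),p[1]+dy+r*np.sin(a),p[2]],s))))[0,0] for r in np.linspace(-.009,.009,13)]
          best.append((np.mean(v).round(1),np.max(v),round(np.degrees(a)),dx.round(3),dy.round(3)))
    best.sort();print(nm,[tuple(map(float,b)) for b in best[:5]])
E
python3 - <<'E'
from ang import *
s=manip.sense();T=wristT(s);print(s['ee_pos'],np.degrees(np.arctan2(T[1,0],T[0,0])))
im=avg('wrist',4);cv2.imwrite('w8raw.png',im)
for nm,p in(('L',[.5681,.0851,.2195]),('R',[.5554,-.0115,.2195])):ang(nm,p,im,s)
E
```

```text
t: 17.8
ee_pos: [0.555, -0.0109, 0.3429]
ee_rot: [0.156, 0.988, 0.0, -0.0]
ft_force: [-0.1, -0.6, -0.5]
finger_gap: 0.02
grip_force: 30.0
[ 0.555  -0.0109  0.3429] 162.02153934517008Traceback (most recent call last):
  File "<stdin>", line 4, in <module>
  File "ang.py", line 8, in ang
    v=[cv2.getRectSubPix(g,(1,1),tuple(map(float,proj('wrist',[p[0]+dx+r*np.cos(a),p[1]+dy+r*np.sin(a),p[2]],s))))[0,0] for r in np.linspace(-.009,.009,13)]
                                                 ~~~~^^^^^^^^^^^^^^^^^^^^^^^^^^^^^^^^^^^^^^^^^^^^^^^^^^^^^^^^^^
  File "h.py", line 24, in proj
    c,T=camT(n,s);q=T[:3,:3].T@(np.asarray(p)-T[:3,3]);return np.array([c['fx']*q[0]/q[2]+c['cx'],c['fy']*q[1]/q[2]+c['cy']])
        ~~~~^^^^^
  File "h.py", line 18, in camT
    c=viewer.camera_info(n);return c,(wristT(s)@c['mount'] if n=='wrist' else c['T'])
ValueError: time passes only in moves, steps and waits
```

```bash
cat > ang.py <<'E'
from h import *
np.set_printoptions(precision=4,suppress=True)
def rect(p,im,s,h=.02,n=161):   # patch around p at height p[2]; cols=+x world, rows=-y world
    c=[(-h,h),(h,h),(h,-h),(-h,-h)]
    src=np.float32([proj('wrist',[p[0]+a,p[1]+b,p[2]],s) for a,b in c])
    return cv2.warpPerspective(im,cv2.getPerspectiveTransform(np.float32([[0,0],[n-1,0],[n-1,n-1],[0,n-1]]),src),(n,n),flags=cv2.INTER_CUBIC)
def ang(nm,p,im,s):
    g=cv2.cvtColor(rect(p,im,s),cv2.COLOR_BGR2GRAY).astype(float);k=4000;r=np.linspace(-.009,.009,37)
    A=np.radians(np.arange(0,180,2));best=[]
    for dx in np.arange(-.003,.0031,.0005):
      for dy in np.arange(-.003,.0031,.0005):
        for a in A:
          x=(80+k*(dx+r*np.cos(a))).round().astype(int);y=(80-k*(dy+r*np.sin(a))).round().astype(int)
          v=g[y,x];best.append((round(v.mean(),1),v.max().round(),round(np.degrees(a)),round(dx,4),round(dy,4)))
    best.sort();print(nm,[tuple(map(float,b)) for b in best[:5]])
E
python3 - <<'E'
from ang import *
s=manip.sense();im=cv2.imread('w8raw.png')
for nm,p in(('L',[.5681,.0851,.2195]),('R',[.5554,-.0115,.2195])):ang(nm,p,im,s)
s3=dict(s);s3['ee_pos']=np.array([.5441,-.0926,.3632]);
Rm=R.from_matrix([[.0034,1,0],[1,-.0034,0],[0,0,-1]]);s3['ee_rot']=Rm.as_quat()
ang('R before',[.5554,-.0115,.2195],cv2.imread('w3raw.png'),s3)
E
```

```text
L [(0.0, 0.0, 0.0, -0.003, -0.003), (0.0, 0.0, 0.0, -0.003, -0.0025), (0.0, 0.0, 0.0, -0.003, -0.002), (0.0, 0.0, 0.0, -0.003, -0.0015), (0.0, 0.0, 0.0, -0.003, -0.001)]
R [(0.0, 0.0, 0.0, -0.003, -0.003), (0.0, 0.0, 0.0, -0.003, -0.0025), (0.0, 0.0, 0.0, -0.003, -0.002), (0.0, 0.0, 0.0, -0.003, -0.0015), (0.0, 0.0, 0.0, -0.003, -0.001)]
R before [(0.0, 0.0, 0.0, -0.003, -0.003), (0.0, 0.0, 0.0, -0.003, -0.0025), (0.0, 0.0, 0.0, -0.003, -0.002), (0.0, 0.0, 0.0, -0.003, -0.0015), (0.0, 0.0, 0.0, -0.003, -0.001)]
```

```bash
sed -i 's/flags=cv2.INTER_CUBIC/flags=cv2.INTER_CUBIC|cv2.WARP_INVERSE_MAP/' ang.py
python3 - <<'E'
from ang import *
s=manip.sense();im=cv2.imread('w8raw.png')
for nm,p in(('L',[.5681,.0851,.2195]),('R',[.5554,-.0115,.2195])):ang(nm,p,im,s)
s3=dict(s);s3['ee_pos']=np.array([.5441,-.0926,.3632]);
Rm=R.from_matrix([[.0034,1,0],[1,-.0034,0],[0,0,-1]]);s3['ee_rot']=Rm.as_quat()
ang('R before',[.5554,-.0115,.2195],cv2.imread('w3raw.png'),s3)
E
```

```text
L [(85.7, 90.0, 168.0, -0.001, 0.003), (85.8, 87.0, 168.0, -0.0015, 0.003), (85.9, 89.0, 170.0, -0.001, 0.003), (85.9, 92.0, 166.0, -0.001, 0.003), (85.9, 95.0, 168.0, -0.0005, 0.003)]
R [(85.2, 86.0, 162.0, -0.0015, 0.0005), (85.3, 87.0, 162.0, -0.003, 0.001), (85.4, 86.0, 160.0, -0.002, 0.001), (85.4, 86.0, 160.0, -0.001, 0.0005), (85.4, 86.0, 162.0, -0.0025, 0.001)]
R before [(77.3, 79.0, 96.0, -0.0015, 0.0015), (77.3, 79.0, 96.0, -0.001, 0.001), (77.3, 81.0, 96.0, -0.0015, 0.002), (77.3, 82.0, 96.0, -0.0015, 0.0025), (77.3, 82.0, 96.0, -0.0015, 0.003)]
```

```bash
python3 -m inch '0 0 .5 0 0 0 0;0 0 .4 0 0 0 0;0 0 .1 0 0 0 0;0 0 .1 0 0 0 0;0 0 .08 0 0 0 0;0 0 0 0 0 0 0;0 0 0 0 0 0 0'
python3 -m inch '0 0 0 0 0 -.8 0;0 0 0 0 0 -.8 0;0 0 0 0 0 -.8 0;0 0 0 0 0 -.6 0;0 0 0 0 0 0 0;0 0 0 0 0 0 0'
```

```text
t: 18.88
ee_pos: [0.5552, -0.0112, 0.2962]
ee_rot: [0.158, 0.988, -0.0, 0.0]
ft_force: [-0.5, -0.3, -0.9]
finger_gap: 0.0195
grip_force: 30.0
t: 19.62
ee_pos: [0.5551, -0.0108, 0.2961]
ee_rot: [-0.051, 0.999, 0.0, 0.0]
ft_force: [-0.5, 3.2, 0.6]
finger_gap: 0.0197
grip_force: 30.0
```

```bash
python3 -m inch '0 0 -.3 0 0 0 0;0 0 -.7 0 0 0 0;0 0 -.7 0 0 0 0;0 0 0 0 0 0 0;0 0 0 0 0 0 0'
python3 - <<'E'
from ang import *
s=manip.sense();T=wristT(s);print(s['ee_pos'],np.degrees(np.arctan2(T[1,0],T[0,0])))
im=avg('wrist',4);cv2.imwrite('w9raw.png',im)
for nm,p in(('L',[.567,.088,.2195]),('R',[.5554,-.0115,.2195])):ang(nm,p,im,s)
E
python3 -m inch '.2 -.9 0 0 0 0 0;.2 -.9 0 0 0 0 0;.2 -.9 0 0 0 0 0;.2 -.9 0 0 0 0 0;.3 -.9 0 0 0 0 0;.3 -.9 0 0 0 0 0;.3 -.9 0 0 0 0 0;.3 -.9 0 0 0 0 0'
python3 -m inch '.06 -.44 0 0 0 0 0;0 0 0 0 0 0 0;0 0 0 0 0 0 0'
```

```text
t: 20.25
ee_pos: [0.5548, -0.0113, 0.3631]
ee_rot: [-0.051, 0.999, -0.0, -0.0]
ft_force: [-0.1, -0.6, -1.5]
finger_gap: 0.0203
grip_force: 30.0
[ 0.5548 -0.0113  0.3631] -174.1478419994546
L [(86.4, 88.0, 168.0, 0.0, 0.0005), (86.4, 91.0, 168.0, 0.0005, 0.0005), (86.5, 89.0, 170.0, 0.0, 0.0005), (86.6, 92.0, 170.0, 0.0005, 0.0005), (86.7, 98.0, 168.0, 0.001, 0.0005)]
R [(86.1, 88.0, 168.0, -0.003, 0.001), (86.3, 88.0, 166.0, -0.003, 0.001), (86.3, 88.0, 168.0, -0.0025, 0.001), (86.4, 88.0, 170.0, -0.003, 0.001), (86.4, 88.0, 170.0, -0.0015, 0.0005)]
t: 21.45
ee_pos: [0.5044, -0.3069, 0.3631]
ee_rot: [-0.051, 0.999, 0.0, -0.0]
ft_force: [0.1, -0.9, -0.8]
finger_gap: 0.0198
grip_force: 30.0
t: 21.82
ee_pos: [0.5047, -0.3224, 0.3638]
ee_rot: [-0.052, 0.999, 0.0, 0.0]
ft_force: [-0.5, 0.3, -1.2]
finger_gap: 0.02
grip_force: 30.0
```

```bash
python3 -m inch '0 -.025 1 0 0 0 0;0 0 1 0 0 0 0;0 0 1 0 0 0 0;0 0 1 0 0 0 0;0 0 .8 0 0 0 0;0 0 .6 0 0 0 0;0 0 .6 0 0 0 0;0 0 .5 0 0 0 0'
python3 -m inch '0 0 .1 0 0 0 0;0 0 .05 0 0 0 0;0 0 0 0 0 0 0'
```

```text
t: 22.82
ee_pos: [0.505, -0.3228, 0.1034]
ee_rot: [-0.052, 0.999, 0.0, 0.0]
ft_force: [-0.1, -0.2, -1.6]
finger_gap: 0.0201
grip_force: 30.0
t: 23.2
ee_pos: [0.505, -0.3246, 0.0988]
ee_rot: [-0.051, 0.999, -0.001, 0.001]
ft_force: [0.7, 0.1, -1.0]
finger_gap: 0.0198
grip_force: 30.0
```

```bash
python3 -m inch '0 0 .04 0 0 0 0;0 0 .03 0 0 0 0;0 0 0 0 0 0 0;0 0 0 0 0 0 0'
```

```text
t: 23.7
ee_pos: [0.5047, -0.3249, 0.0959]
ee_rot: [-0.051, 0.999, -0.0, 0.0]
ft_force: [-0.8, 1.3, 6.3]
finger_gap: 0.0197
grip_force: 30.0
```

```bash
python3 -m inch '0 0 0 0 0 0 .5;0 0 0 0 0 0 .6;0 0 0 0 0 0 .6;0 0 0 0 0 0 .6;0 0 -.5 0 0 0 .6;0 0 -1 0 0 0 .6;0 0 -1 0 0 0 .6;0 0 0 0 0 0 .6'
python3 - <<'E'
from ang import *
s3={'ee_pos':np.array([.5441,-.0926,.3632]),'ee_rot':R.from_matrix([[.0034,1,0],[1,-.0034,0],[0,0,-1]]).as_quat()}
im=cv2.imread('w3raw.png')
g=cv2.cvtColor(rect([.562,.038,.241],im,s3,h=.03,n=121),cv2.COLOR_BGR2GRAY).astype(float)
M=lambda a:cv2.warpAffine(g,cv2.getRotationMatrix2D((60,60),a,1),(121,121))
for a in(-4,0,4,6,8,10,12):   # rotate patch anticlockwise by a: line of yaw 90-a becomes vertical
    p=M(a)[30:90].mean(0);print(a,np.abs(np.diff(p[25:100])).max().round(2),p[30:92:2].round(0).astype(int))
E
```

```text
t: 24.7
ee_pos: [0.5061, -0.3261, 0.1989]
ee_rot: [-0.051, 0.999, -0.003, 0.003]
ft_force: [0.7, 0.2, -1.1]
finger_gap: 0.0556
grip_force: 0.0
-4 0.61 [39 39 39 39 39 38 38 37 37 36 36 37 39 39 39 39 39 38 38 38 39 39 39 39
 39 40 39 40 40 40 40]
0 1.08 [39 39 39 39 39 39 38 37 35 35 37 38 39 39 39 39 39 39 38 38 38 39 39 39
 39 40 40 40 40 40 40]
4 2.0 [39 39 39 39 39 39 39 37 33 35 38 38 39 39 39 39 39 39 38 38 39 39 39 39
 40 40 40 40 40 40 40]
6 2.37 [39 39 39 39 39 39 39 37 33 35 38 39 39 39 39 39 39 39 38 38 39 39 39 39
 40 40 40 40 40 40 40]
8 2.17 [39 39 39 39 39 39 39 36 33 35 38 39 39 39 39 39 39 39 38 38 39 39 39 40
 40 40 40 40 40 40 40]
10 1.58 [39 39 39 39 39 39 38 36 34 35 38 38 39 39 39 39 39 39 38 38 39 39 40 39
 40 40 40 40 40 40 40]
12 1.09 [39 39 39 39 39 39 38 36 35 35 37 38 39 39 39 39 39 39 38 38 39 39 40 39
 40 40 40 40 40 40 40]
```

```bash
python3 -m inch '-.3 1 -1 0 0 0 .6;-.3 1 -1 0 0 0 .6;-.3 1 -1 0 0 0 .6;-.3 1 -.5 0 0 0 .6;-.3 1 0 0 0 0 .6;-.3 1 0 0 0 0 .6;-.3 1 0 0 0 0 .6;-.2 1 0 0 0 0 .6'
python3 -m inch '0 .9 0 0 0 1 .6;0 0 0 0 0 1 .6;0 0 0 0 0 1 .6;0 0 0 0 0 1 .6;0 0 0 0 0 1 .6;0 0 0 0 0 1 .6;0 0 0 0 0 1 .6;0 0 0 0 0 1 .6'
python3 -m inch '0 0 0 0 0 1 .6;0 0 0 0 0 1 .6;0 0 0 0 0 1 .6;0 0 0 0 0 1 .6;0 0 0 0 0 .8 .6;0 0 0 0 0 0 .6;0 0 0 0 0 0 .6'
python3 - <<'E'
from ang import *
s=manip.sense();T=wristT(s);print(s['ee_pos'],np.degrees(np.arctan2(T[1,0],T[0,0])),s['joint_pos'])
im=avg('wrist',4);cv2.imwrite('w10raw.png',im)
g=cv2.cvtColor(rect([.562,.038,.241],im,s,h=.045,n=181),cv2.COLOR_BGR2GRAY).astype(float)
p=cv2.warpAffine(g,cv2.getRotationMatrix2D((90,90),6.5,1),(181,181))
print(p[75:115].mean(0)[50:132:2].round(0).astype(int))
print(p[:,85:97].mean(1)[20:160:3].round(0).astype(int))
ang('L',[.567,.087,.2195],im,s)
E
```

```text
t: 25.7
ee_pos: [0.5631, 0.0046, 0.3335]
ee_rot: [-0.051, 0.999, 0.0, -0.001]
ft_force: [1.6, 0.3, 0.5]
finger_gap: 0.0561
grip_force: 0.0
t: 26.7
ee_pos: [0.5591, 0.039, 0.3335]
ee_rot: [0.488, 0.873, -0.0, -0.001]
ft_force: [0.3, -0.1, 0.6]
finger_gap: 0.0556
grip_force: 0.0
t: 27.58
ee_pos: [0.5593, 0.0389, 0.3343]
ee_rot: [0.745, 0.667, -0.0, -0.0]
ft_force: [0.5, -0.5, 0.1]
finger_gap: 0.0559
grip_force: 0.0
[0.5593 0.0389 0.3343] 83.5959957130586 [-0.1294  0.2301  1.2954 -0.      1.6173 -0.0176]
[44 44 44 43 43 43 43 43 43 43 43 43 42 42 41 41 42 42 42 42 42 42 42 42
 42 42 42 42 42 42 42 42 42 43 43 43 43 43 43 44 45]
[ 44  44  44  41  39  39  39  39  41  43  43  43  42  42  42  42  42  42
  42  42  42  42  42  42  42  42  42  42  43  42  42  42  43  43  43  43
  43  49 101 149 150 121  95 107 125 129 129]
L [(75.2, 76.0, 168.0, 0.0005, 0.001), (75.3, 76.0, 170.0, 0.0005, 0.001), (75.3, 77.0, 168.0, 0.001, 0.001), (75.4, 77.0, 170.0, 0.001, 0.001), (75.5, 79.0, 168.0, 0.0015, 0.001)]
```

```bash
python3 -m inch '0 .04 .6 0 0 0 .6;0 0 .8 0 0 0 .6;0 0 .7 0 0 0 .6;0 0 .5 0 0 0 .6;0 0 .3 0 0 0 .6;0 0 .1 0 0 0 .6;0 0 0 0 0 0 .6;0 0 0 0 0 0 .6'
python3 -m inch '0 0 0 0 0 0 .4;0 0 0 0 0 0 .25;0 0 0 0 0 0 0;0 0 0 0 0 0 0;0 0 0 0 0 0 0;0 0 0 0 0 0 0'
```

```text
t: 28.78
ee_pos: [0.5616, 0.0387, 0.216]
ee_rot: [0.746, 0.666, 0.001, 0.001]
ft_force: [0.3, -0.2, 0.3]
finger_gap: 0.0558
grip_force: 0.0
t: 29.52
ee_pos: [0.5611, 0.0388, 0.215]
ee_rot: [0.746, 0.666, 0.0, -0.0]
ft_force: [0.0, -0.5, -0.9]
finger_gap: 0.0109
grip_force: 30.0
```

```bash
python3 -m inch '0 0 -.15 0 0 0 0;0 0 -.25 0 0 0 0;0 0 -.3 0 0 0 0;0 0 -.5 0 0 0 0;0 0 0 0 0 0 0'
python3 -m inch '0 0 -.5 0 0 0 0;0 0 -.5 0 0 0 0;0 0 -.5 0 0 0 0;0 0 -.5 0 0 0 0;0 0 -.3 0 0 0 0;0 0 0 0 0 0 0;0 0 0 0 0 0 0'
```

```text
t: 30.15
ee_pos: [0.5623, 0.0386, 0.2654]
ee_rot: [0.746, 0.666, 0.001, 0.002]
ft_force: [-0.0, -0.7, -2.8]
finger_gap: 0.0105
grip_force: 30.0
t: 31.02
ee_pos: [0.5608, 0.0388, 0.354]
ee_rot: [0.746, 0.666, -0.001, -0.001]
ft_force: [0.2, 0.6, -2.2]
finger_gap: 0.0106
grip_force: 30.0
```

```bash
python3 -m inch '0 0 0 -.5 0 0 0;0 0 0 -.8 0 0 0;0 0 0 -.8 0 0 0;0 0 0 -.8 0 0 0;0 0 0 -.8 0 0 0;0 0 0 -.8 0 0 0;0 0 0 -.8 0 0 0;0 0 0 -.8 0 0 0'
python3 -m inch '0 0 0 -.8 0 0 0;0 0 0 -.6 0 0 0;0 0 0 0 0 0 0;0 0 0 0 0 0 0;0 0 0 0 0 0 0'
python3 - <<'E'
from h import *
np.set_printoptions(precision=4,suppress=True)
s=manip.sense();T=wristT(s);print(s['ee_pos'],T[:3,2],(T@[0,0,-.019,1])[:3],(T@[0,0,.036,1])[:3],s['joint_pos'],s['finger_gap'])
E
```

```text
t: 32.02
ee_pos: [0.56, 0.0389, 0.3537]
ee_rot: [0.679, 0.606, 0.275, 0.309]
ft_force: [0.4, 0.0, -2.1]
finger_gap: 0.0108
grip_force: 30.0
t: 32.65
ee_pos: [0.5607, 0.0372, 0.36]
ee_rot: [0.647, 0.578, 0.332, 0.371]
ft_force: [-0.2, 0.9, -2.0]
finger_gap: 0.0106
grip_force: 30.0
[0.5607 0.0372 0.36  ] [ 0.8587 -0.0964 -0.5034] [0.5444 0.039  0.3696] [0.5916 0.0337 0.3419] [-0.16   -0.2959  2.179   0.1924  0.2196 -0.2112] 0.010634947776113802
```

```bash
python3 -m inch '0 .25 .43 .25 0 0 0;0 0 0 0 0 0 0;0 0 0 0 0 0 0'
python3 - <<'E'
from h import *
np.set_printoptions(precision=4,suppress=True)
s=manip.sense();T=wristT(s);print(s['ee_pos'],T[:3,2],(T@[0,0,-.019,1])[:3],(T@[0,0,.036,1])[:3],s['joint_pos'],s['finger_gap'])
E
```

```text
t: 33.02
ee_pos: [0.5794, 0.0353, 0.3583]
ee_rot: [0.653, 0.584, 0.322, 0.359]
ft_force: [0.2, 0.1, -2.6]
finger_gap: 0.0111
grip_force: 30.0
[0.5794 0.0353 0.3583] [ 0.8395 -0.0937 -0.5352] [0.5634 0.0371 0.3685] [0.6096 0.032  0.339 ] [-0.1551 -0.2474  2.1228  0.143   0.2631 -0.1604] 0.01111489927987212
```

```bash
python3 -m inch '0 0 0 0 0 0 0;0 0 0 0 0 0 0;0 0 0 0 0 0 0;0 0 0 0 0 0 0'
python3 - <<'E'
from h import *
t=avg('top');t0=cv2.imread('top0_raw.png');sd=avg('side');s0=cv2.imread('side0_raw.png')
def brass(i,x,y,w=24):
    c=i[y-w:y+w,x-w:x+w].astype(int);return c
for a,x,y in((t0,405,228),(t,405,228),(s0,225,325),(sd,225,325)):
    c=cv2.cvtColor(a[y-16:y+16,x-14:x+14],cv2.COLOR_BGR2HSV);m=(c[...,0]>16)&(c[...,0]<30)&(c[...,1]>90)&(c[...,2]>70)
    ys,xs=np.nonzero(m);print(m.sum(),xs.mean()+x-14,ys.mean()+y-16)
d=cv2.absdiff(t,t0).max(2);print('stand diff',d[200:256,375:428].mean(),d[200:256,375:428].max(),'mug',d[120:170,320:370].mean(),'blue',d[185:260,310:372].mean())
s=manip.sense();print(s['joint_pos'],s['dq'],s['t'],s['ee_pos'])
E
```

```text
t: 33.52
ee_pos: [0.5794, 0.0353, 0.3587]
ee_rot: [0.653, 0.584, 0.322, 0.359]
ft_force: [-0.6, 0.3, -2.9]
finger_gap: 0.0108
grip_force: 30.0
18 412.1111111111111 225.72222222222223
18 413.1111111111111 225.72222222222223
14 223.5 318.2857142857143
15 223.66666666666666 319.26666666666665
stand diff 5.408355795148248 70 mug 5.3816 blue 5.36752688172043
[-0.15518611 -0.24753154  2.12246929  0.14267457  0.26333123 -0.1599903 ] [-0.00119185 -0.00062684 -0.00125489 -0.00053476  0.00164184 -0.00024278] 33.925 [0.57944794 0.03523985 0.35856764]
```

The driver stands upright in its hole again, within about 2 mm of where it started. The carrier is held still, tipped about 58 degrees, so I'm handing in.

```bash
python3 -c "
from bench import manip
print(manip.sign_off())"
```

```text
the job is handed in; nothing more can be done
None
```

The job is handed in at about 34 s: both clip screws measured about 85° from locked (roughly 72° turned on the right, 75° on the left) with their clips clear of the flange, the screwdriver is back in its hole, and the carrier is held still, tipped about 58° with its teeth to the far side, its lowest edge about 115 mm above the collar by calculation.

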